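# Slide the well plate home in the corner guide

## Task

Push the clear six-well plate along the worktop into the aluminium corner guide, so that its long side lies flat against the long fence and its short end rests against the end stop. Only push it gently with the fingers: do not pinch it, lift it or tip it. Leave the culture flask, the slide box and the bench timer where they are, and take the hand clear when the plate is home.

Things in the scene. Friction and masses are not known exactly. Their poses are not given: they have to be found in the camera images.
- well_plate: Loose clear lidded six-well culture plate with pink medium, lying flat on the worktop: 86 mm along its x, 128 mm along its y, 21 mm high (the solid block that fingers meet is 18 mm high), 0.08 to 0.15 kg. Origin: centre of its underside. It slides with ordinary friction and stays where it is left.
- corner_guide: Fixed aluminium L, bars 14 mm thick and high. Origin: its inner corner, on the worktop. Long fence: inner face x = 0, from the corner 250 mm along -y (bar at x 0 to 14 mm). End stop: inner face y = 0, from the corner 86 mm along -x (bar at y 0 to 14 mm). The plate comes from -x, -y; at home its origin is at x = -43, y = -64 mm in this frame, axes parallel to the guide's.
- flask: Loose lying clear culture flask with pink medium and a blue cap, 48 x 101 x 25 mm, origin at the centre of its underside. Bystander.
- slide_box: Loose white box with a blue lid, 36 x 86 x 30 mm, origin at the centre of its underside. Bystander.
- timer: Loose white bench timer lying face up, 74 x 62 x 19 mm, origin at the centre of its underside. Bystander.
Not all that is in view belongs to the job. Of the things that look like the well_plate, the largest one is meant.

How it is judged:
At the end, for the whole second after the job is handed in: The plate lies flat and at rest in the corner: its long side within 2.5 mm of the long fence, its short end within 3 mm of the end stop (measured at its middle), square to the guide within 0.03 rad (1.7 degrees) (x of well_plate in the frame of corner_guide between -0.0455 and -0.04 m and y of well_plate in the frame of corner_guide between -0.067 and -0.061 m and angle between the x axis of well_plate and the x axis of corner_guide, either way round below 0.03 rad and height (world z) of well_plate below 0.004 m and angle between well_plate's own z axis and vertical below 0.05 rad and linear speed of well_plate below 0.01 m/s); the robot touches nothing.
It fails at once if the plate is lifted more than 6 mm off the worktop or tipped more than 0.12 rad (height (world z) of well_plate above 0.006 m or angle between well_plate's own z axis and vertical above 0.12 rad).
It fails at once if the plate is pinched or pushed hard (more than 30 N from the fingers) (contact force between the fingers and well_plate above 30 N).
It fails at once if the culture flask is moved more than 10 mm (distance of flask from where it was at the start of the episode above 0.01 m).
It fails at once if the slide box is moved more than 10 mm (distance of slide_box from where it was at the start of the episode above 0.01 m).
It fails at once if the bench timer is moved more than 10 mm (distance of timer from where it was at the start of the episode above 0.01 m).
It also fails if it takes over 51 s, if anything falls off the work surface, if the arm or the gripper's body presses on something with over 40 N, if the wrist force passes 120 N, or if a joint passes its speed limit or range.

## Robot

A 6-joint arm with a two-finger parallel gripper is mounted at the origin on a cart in front of the work surface, level with it; the furniture and walls round the work are solid. World frame = base frame: x ahead of the robot, y to its left, z up, the work surface at z = 0. Lengths are in m, angles in rad, forces in N, time in s.
With the tool pointing down it reaches from about 0.3 to 0.875 m from the base axis. Payload 4.2 kg.
Tool frame: the origin (TCP) lies at the very end of the fingers, on their centre line; the grasp point (between the pads) lies 19 mm behind it; z points along the fingers, y is the line along which they close (so a half turn about z gives the same grasp; the last joint's range is limited). The gripper opens to 85 mm and grips with 20 to 120 N. Pads are 22 mm wide; open, the fingers measure 114 mm over their backs; the gripper's body (76 mm by 85 mm) begins 54 mm behind the grasp point. The pads swing forward as they close: fully open they stand 13 mm farther back than shut.
Start: joints at [-1.23, 0.32, 1.565, -0, 1.257, -0.02], TCP at [0.203, -0.538, 0.231] pointing down, gripper open.
Joint ranges: [-3.11, 3.11], [-0.84, 2.01], [0.21, 2.61], [-1.34, 4.49], [0.05, 2.63], [-2.56, 2.56]. Speed limits (rad/s): [2.57, 2.57, 3.14, 3.14, 3.14, 3.14].

## Interface

Orientations are given as a unit quaternion [w, x, y, z].
In Python, from rig import env gives the robot as it stands.
- The arm moves only by the shell command python3 -m handwheel 'ROWS' [OPENING] [FORCE]. ROWS is JSON, a list that holds one entry, the list of rows, each a list of 4 numbers: the shift along the tool's x, y, z each as a share of 0.02 m, from -1 to 1, then the turn about the tool's z as a share of 0.1 rad, from -1 to 1. In form: [[[x, y, z, roll], ...]]. A call has 1 to 12 rows; each row shifts and turns the commanded pose from where the row before left it, along the tool's axes as they then stand; what a row does not reach is not made up. A row lasts 1/12 s, in which the tool goes at most 41.7 mm and 7.16 degrees, less where a joint would pass 70% of its speed; a pose out of reach is approached as far as the arm can. A call with a number of a shift or a turn outside -1 to 1 is refused whole. A call with a gripper value outside its range is refused whole. OPENING is the opening, from 0 (shut) to 1 (fully open), set as the call begins (- or left out, the last holds). The fingers move at their own pace and stop on an object; FORCE is the grip in N (left out, the last holds). Time passes only in rows, so rows that do not move let the fingers close. It gives the time, the measured TCP pose, the force, the opening and the grip force at its end, in the units of the state.
- env.get_obs(): the state, without advancing time (a new reading comes with each control period).
- env.snapshot(name): name is "scene" or "side" or "wrist"; returns a dict with "frame" (480x640x3 uint8, red, green, blue), "depth" (480x640 float32, m along the optical axis (not along the pixel's ray), 0 where there is no reading), "mtx" (3x3 intrinsics, pixels), "extrinsics" (4x4, takes a point from camera to world coordinates). Camera axes: x right, y up, looking along -z (the intrinsics and any distortion apply to the point x, -y, -z); pixel columns grow to the right and rows downward; lengths in m; the calibration is good to about 2 mm. A picture is of the moment at which its call begins.
- env.job_done(): hands the job in; it is judged then, once.
Trained networks look in the newest picture that a camera, given by its name, has taken for a name from the list of things; names that differ only in an ending like _2 or _b are one class to them, and where a whole thing is asked for, a point or a joint stands for the part that bears it (a point fixed in the world has none). Each returns a list of dicts, best first, with "confidence" (0 to 1); they miss things now and then, are a little off and sometimes report something else, mostly with a low value. They report only what shows in the picture. A call takes as long as a camera call. They do not tell look-alikes from the thing itself.
- env.silhouettes(camera, thing): "pixels" (480x640 bool, what is visible of it) and "xy" ([column, row] in pixels, amid what is visible of it).
The state is a dict: "clock": time; "joint_positions": joint angles; "joint_vel": joint speeds; "effort": joint torques, N m; "ee_pos": TCP position; "eef_rot": TCP orientation; "ft_force": force on the tool from outside, world axes, zero at the start; "ft_torque": the same for the moment, N m; "opening": finger opening in m; "grasp_force": force on a finger pad.
Only numpy, scipy, OpenCV 4.12 (cv2) and the standard library are available. Lean on these libraries where they do the work, as an engineer would, in place of code of your own. Each camera call takes 0.05 s, during which the arm holds its last target. There are 200 camera calls.

## Working session

There is one attempt and no reset: what is moved stays moved. The work goes in short steps, Python scripts to look and compute and a shell command to move; the robot and the scene stay as the last step left them, time stands still between calls to the robot, and variables do not carry over. Pictures are saved under pics/ and viewed, at most 10 in all, crops included, and the job is handed in when it is done.

```bash
mkdir -p pics; ls
cat > h.py <<'E'
import numpy as np, cv2
from rig import env
def world(s,mask):
    d=s["depth"]; K=np.array(s["mtx"]); T=np.array(s["extrinsics"])
    v,u=np.nonzero(mask&(d>0)); z=d[v,u]
    p=np.c_[(u-K[0,2])/K[0,0]*z,-(v-K[1,2])/K[1,1]*z,-z]
    return p@T[:3,:3].T+T[:3,3]
def save(s,n): cv2.imwrite("pics/"+n,s["frame"][:,:,::-1])
E
python3 - <<'E'
from h import *
for c in("scene","side"):
    s=env.snapshot(c); save(s,c+".png")
    print(c,np.round(s["extrinsics"],3).tolist())
    for t in("well_plate","corner_guide","flask","slide_box","timer"):
        for r in env.silhouettes(c,t):
            p=world(s,r["pixels"]); print(t,round(r["confidence"],2),np.round(r["xy"]),r["pixels"].sum(),np.round(np.median(p,0),3),np.round(np.percentile(p,[2,98],0),3).tolist())
o=env.get_obs(); print(o["clock"],o["ee_pos"],o["eef_rot"],o["ft_force"],o["opening"])
E
```

```text
pics
scene [[-0.586, 0.545, -0.6, -0.089], [-0.81, -0.373, 0.452, 0.641], [0.023, 0.751, 0.66, 0.795], [0.0, 0.0, 0.0, 1.0]]
well_plate 0.95 [390. 299.] 1442 [0.423 0.121 0.015] [[0.38, 0.073, 0.002], [0.474, 0.165, 0.018]]
well_plate 0.85 [453. 216.] 1064 [ 0.528 -0.15   0.015] [[0.482, -0.204, -0.001], [0.577, -0.107, 0.018]]
well_plate 0.73 [378. 233.] 1989 [0.57  0.022 0.02 ] [[0.521, -0.05, 0.001], [0.628, 0.08, 0.023]]
corner_guide 0.63 [308. 232.] 1114 [0.661 0.135 0.012] [[0.569, -0.043, 0.001], [0.683, 0.211, 0.016]]
flask 0.55 [303. 207.] 690 [0.728 0.101 0.023] [[0.697, 0.051, 0.003], [0.77, 0.135, 0.027]]
slide_box 0.75 [299. 333.] 1175 [0.443 0.308 0.029] [[0.432, 0.265, 0.004], [0.466, 0.346, 0.032]]
timer 0.77 [234. 282.] 1159 [0.617 0.335 0.016] [[0.583, 0.298, -0.0], [0.661, 0.368, 0.02]]
side [[0.996, -0.019, 0.082, 0.695], [0.082, 0.415, -0.906, -0.954], [-0.016, 0.91, 0.415, 0.52], [0.0, 0.0, 0.0, 1.0]]
well_plate 0.88 [266. 316.] 1725 [ 0.535 -0.166  0.015] [[0.487, -0.206, 0.002], [0.584, -0.116, 0.018]]
well_plate 0.85 [244. 244.] 887 [0.436 0.103 0.015] [[0.385, 0.064, 0.002], [0.481, 0.156, 0.018]]
well_plate 0.56 [307. 266.] 1919 [ 0.582 -0.011  0.021] [[0.529, -0.059, 0.003], [0.632, 0.071, 0.023]]
corner_guide 0.88 [354. 238.] 810 [0.664 0.138 0.014] [[0.573, -0.052, 0.001], [0.684, 0.205, 0.016]]
flask 0.96 [392. 247.] 803 [0.737 0.079 0.023] [[0.699, 0.042, 0.002], [0.77, 0.125, 0.027]]
slide_box 0.91 [269. 209.] 412 [0.455 0.272 0.028] [[0.436, 0.257, 0.001], [0.47, 0.337, 0.033]]
slide_box 0.51 [389. 248.] 772 [0.736 0.079 0.023] [[0.7, 0.042, 0.003], [0.768, 0.128, 0.027]]
timer 0.97 [345. 208.] 521 [0.629 0.313 0.016] [[0.589, 0.292, 0.001], [0.667, 0.38, 0.02]]
0.6 [ 0.20297319 -0.53799336  0.23136263] [7.06217154e-05 9.83776610e-01 1.79397815e-01 7.95218182e-06] [ 0.47548224 -0.45402753 -0.23056234] 0.08507468962368119
```

Run:
```python
import cv2
a=cv2.imread("pics/scene.png")[150:370,200:500]; b=cv2.imread("pics/side.png")[180:370,200:460]
cv2.imwrite("pics/a1.png",cv2.resize(a,None,fx=2.6,fy=2.6,interpolation=2)); cv2.imwrite("pics/b1.png",cv2.resize(b,None,fx=3,fy=3,interpolation=2))
```

```text
(no output)
```

View pics/a1.png

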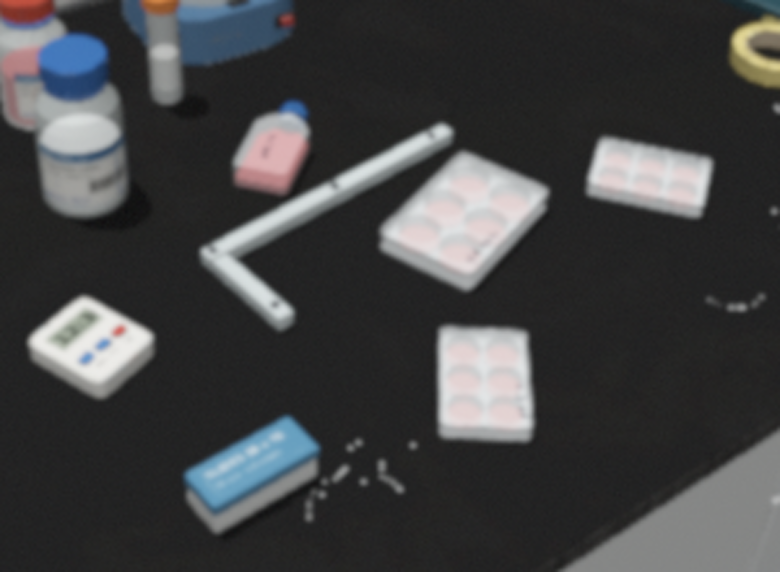

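View pics/b1.png

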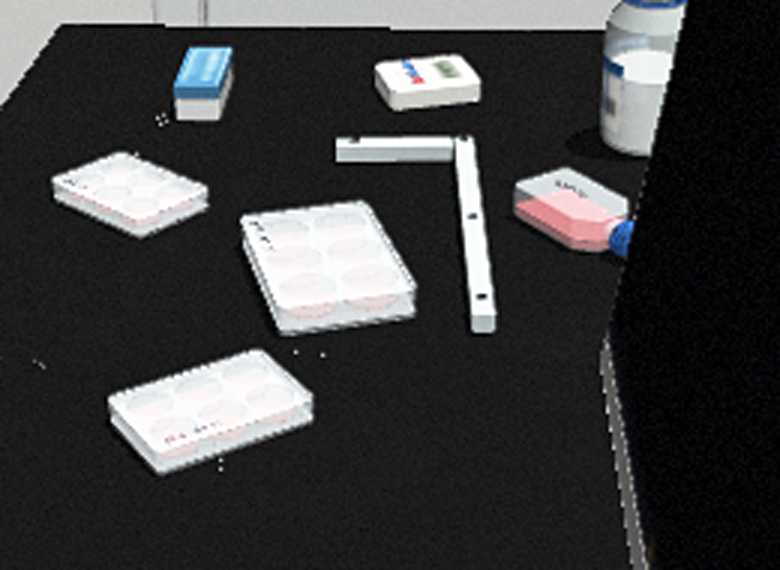

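Three plate look-alikes show in the scene view, at (378,233), (390,299) and (453,216). The one at (378,233) is visibly the largest and its top is at 21 mm (the others are at 15 mm), so it is the plate meant; both crops confirm it. It lies between the decoys, in front of the long fence, with the corner at about (280,247). Next I fit the poses.

```bash
cat >> h.py <<'E'
from scipy.optimize import least_squares
def near(c,thing,xy):
    R=[r for r in env.silhouettes(c,thing) if np.hypot(*(np.array(r["xy"])-xy))<25]
    return R[0]["pixels"] if R else None
def rect(p):
    (cx,cy),(w,h),a=cv2.minAreaRect(p[:,:2].astype(np.float32)*1000)
    if w>h: a-=90; w,h=h,w
    a=(a+90)%180-90  # short axis direction
    return np.round([cx,cy,w,h,a],1)
def guide(p):
    # fit inner-corner pose by robust box distance to top points
    q=p[p[:,2]>0.010][:,:2]*1000
    def f(x):
        c,s=np.cos(x[2]),np.sin(x[2]); d=q-x[:2]; X=d[:,0]*c+d[:,1]*s; Y=-d[:,0]*s+d[:,1]*c
        def box(x0,x1,y0,y1):
            return np.hypot(np.maximum(0,np.maximum(x0-X,X-x1)),np.maximum(0,np.maximum(y0-Y,Y-y1)))
        def cen(): # centreline distance too
            return np.minimum(np.hypot(X-7,np.maximum(0,np.maximum(-250-Y,Y-14))),np.hypot(Y-7,np.maximum(0,np.maximum(-86-X,X-14))))
        return np.r_[np.minimum(box(0,14,-250,14),box(-86,14,0,14)),0.15*cen()]
    best=min((least_squares(f,[660,190,a],loss="soft_l1") for a in(-.1,.0,.1,.2)),key=lambda r:r.cost)
    return best.x,best.cost/len(q)
E
python3 - <<'E'
from h import *
for c,x,g in(("scene",(378,233),(308,232)),("side",(307,266),(354,238))):
    s=env.snapshot(c)
    m=near(c,"well_plate",x); p=world(s,m); t=p[p[:,2]>.016]
    print(c,"plate",rect(t),"top z",np.median(t[:,2]))
    m=near(c,"corner_guide",g)
    if m is not None: print("guide",guide(world(s,m)))
    for t in("flask","slide_box","timer"):
        for r in env.silhouettes(c,t)[:1]:
            q=world(s,r["pixels"]);print(t,rect(q[q[:,2]>.012]))
E
```

```text
Traceback (most recent call last):
  File "h.py", line 5, in world
    v,u=np.nonzero(mask&(d>0)); z=d[v,u]
                   ~~~~^^~~~~
TypeError: unsupported operand type(s) for &: 'NoneType' and 'bool'
```

```bash
cat >> h.py <<'E'
def plate_guide(c,x,g):
    P=G=None
    for _ in range(4):
        s=env.snapshot(c)
        if P is None:
            m=near(c,"well_plate",x)
            if m is not None:
                p=world(s,m); P=rect(p[p[:,2]>.016])
        if G is None:
            m=near(c,"corner_guide",g)
            if m is not None: G=guide(world(s,m))
        if P is not None and G is not None: break
    return P,G
E
python3 - <<'E'
from h import *
for c,x,g in(("scene",(378,233),(308,232)),("side",(307,266),(354,238))):
    print(c,plate_guide(c,x,g))
    for t in("flask","slide_box","timer"):
        for r in env.silhouettes(c,t)[:1]:
            s=env.snapshot(c)
            q=world(s,r["pixels"]);print(t,rect(q[q[:,2]>.012]))
E
```

```text
scene (array([577.9,  12.6,  88.1, 132. ,  19. ]), (array([6.50922539e+02, 1.98295456e+02, 8.11060196e-02]), np.float64(0.2130817962766866)))
flask [740.3  86.6  47.8 102.3  36.1]
slide_box [450.3 304.2  39.2  86.3   0.5]
timer [624.1 332.6  64.9  78.1 -70.3]
side (array([578.6,  12. ,  86.9, 134.2,  19.3]), (array([6.53272658e+02, 1.94292732e+02, 7.85598956e-02]), np.float64(0.23068959998396477)))
flask [452.8 298.8  36.   90.3   0.7]
slide_box [452.9 300.5  34.9  88.7   0.8]
timer [626.4 327.8  69.2  71.9 -70.8]
```

Poses (mm): the plate is at (578,12) with yaw 19.1°. The guide corner is at (652,196) with yaw 4.6°, which puts home at about (614,129). The sizes fit what was given.

Plan:
1. Put two half-open fingers, squared to the guide, behind the −y end. Push +Y, which also squares the plate.
2. Push +X onto the fence.
3. Finish along +Y to the stop.

```bash
cat > w.py <<'E'
# usage: w.py X Y Z yawdeg  (guide frame mm) -> how far to go, in tool units
import sys,numpy as np
from rig import env
from scipy.spatial.transform import Rotation as R
C=np.array([652,196.]);a=np.deg2rad(4.6);M=np.array([[np.cos(a),-np.sin(a)],[np.sin(a),np.cos(a)]])
o=env.get_obs();p=np.array(o["ee_pos"])*1000;q=o["eef_rot"];T=R.from_quat([*q[1:],q[0]]).as_matrix()
yaw=np.rad2deg(np.arctan2(T[1,0],T[0,0]))
print("t %.2f guideXY"%o["clock"],np.round(M.T@(p[:2]-C),1),"z %.1f yaw_g %.1f"%(p[2],yaw-4.6),"F_g",np.round(M.T@np.array(o["ft_force"])[:2],1),round(o["ft_force"][2],1),"q",np.round(o["joint_positions"],2))
if len(sys.argv)>1:
    X,Y,Z,yw=map(float,sys.argv[1:]); d=np.r_[C+M@[X,Y],Z]-p
    print("units xyz",np.round(T.T@d/20,2),"roll",round(-np.deg2rad((yw-(yaw-4.6)+180)%360-180)/.1,2))
E
python3 -m handwheel '[[[1,-0.55,0,0],[1,-0.55,0,0],[1,-0.55,0,0],[1,-0.55,0,0],[1,-0.55,0,0],[1,-0.55,0,0],[1,-0.55,0,0],[1,-0.55,0,0],[1,-0.55,0,0],[1,-0.55,0,0],[1,-0.55,0,0],[1,-0.55,0,0]]]' 0.4
python3 -m handwheel '[[[1,-0.55,0,0],[1,-0.55,0,0],[1,-0.55,0,0],[1,-0.55,0,0],[1,-0.55,0,0],[1,-0.55,0,0],[1,-0.55,0,0],[1,-0.55,0,0],[1,-0.55,0,0],[1,-0.55,0,0],[1,-0.55,0,0],[1,-0.55,0,0]]]'
python3 -m handwheel '[[[1,-0.55,0,0],[0.9,-0.55,0,0],[0,0,0,-1],[0,0,0,-1],[0,0,0,-1],[0,0,0,-1],[0,0,0,-1],[0,0,0,-1],[0,0,0,-1],[0,0,0,-1],[0,0,0,-1],[0,0,0,-1]]]'
python3 -m handwheel '[[[0,0,0,-1],[0,0,0,-1],[0,0,0,-0.9],[0,0,0,0],[0,0,0,0],[0,0,0,0]]]'
python3 w.py -88 -275 25 90
```

```text
clock: 2.6
ee_pos: [0.3816, -0.3288, 0.2315]
eef_rot: [0.0, 0.984, 0.179, 0.0]
ft_force: [0.1, -0.9, -0.7]
opening: 0.0342
grasp_force: 0.0
clock: 3.6
ee_pos: [0.5595, -0.1206, 0.2314]
eef_rot: [0.0, 0.984, 0.179, 0.0]
ft_force: [0.7, -0.6, -0.6]
opening: 0.0342
grasp_force: 0.0
clock: 4.6
ee_pos: [0.5867, -0.0876, 0.2313]
eef_rot: [0.0, 0.776, 0.631, -0.0]
ft_force: [-0.1, -0.7, -0.3]
opening: 0.0343
grasp_force: 0.0
clock: 5.1
ee_pos: [0.5867, -0.0876, 0.2313]
eef_rot: [0.0, 0.679, 0.734, -0.0]
ft_force: [-0.2, -0.0, 0.9]
opening: 0.0339
grasp_force: 0.0
t 5.10 guideXY [ -87.9 -277.4] z 231.3 yaw_g 89.9 F_g [-0.2  0. ] 0.9 q [-0.17  0.35  1.52 -0.    1.27 -0.25]
units xyz [ 1.200e-01 -1.000e-02  1.031e+01] roll -0.02
```

```bash
python3 -m handwheel '[[[0,0,1,0],[0,0,1,0],[0,0,1,0],[0,0,1,0],[0,0,1,0],[0,0,1,0],[0,0,1,0],[0,0,1,0],[0,0,1,0],[0,0,1,0],[0,0,0.5,0],[0,0,0.4,0]]]'
python3 -m handwheel '[[[0,0,0.15,0],[0,0,0.15,0],[0,0,0,0]]]'
python3 w.py -88 -250 6 90
python3 - <<'E'
from h import *
s=env.snapshot("side"); cv2.imwrite("pics/b2.png",cv2.resize(s["frame"][180:370,200:460,::-1],None,fx=3,fy=3,interpolation=2))
E
```

```text
clock: 6.1
ee_pos: [0.5862, -0.0875, 0.0121]
eef_rot: [-0.001, 0.679, 0.735, -0.0]
ft_force: [0.2, 0.3, 0.2]
opening: 0.0342
grasp_force: 0.0
clock: 6.35
ee_pos: [0.5871, -0.0876, 0.0076]
eef_rot: [0.0, 0.678, 0.735, 0.0]
ft_force: [-0.6, 0.1, 0.5]
opening: 0.034
grasp_force: 0.0
t 6.35 guideXY [ -87.5 -277.5] z 7.6 yaw_g 90.0 F_g [-0.6  0.1] 0.5 q [-0.17  0.57  1.79 -0.    0.78 -0.25]
units xyz [ 1.37 -0.03  0.08] roll -0.01
```

View pics/b2.png

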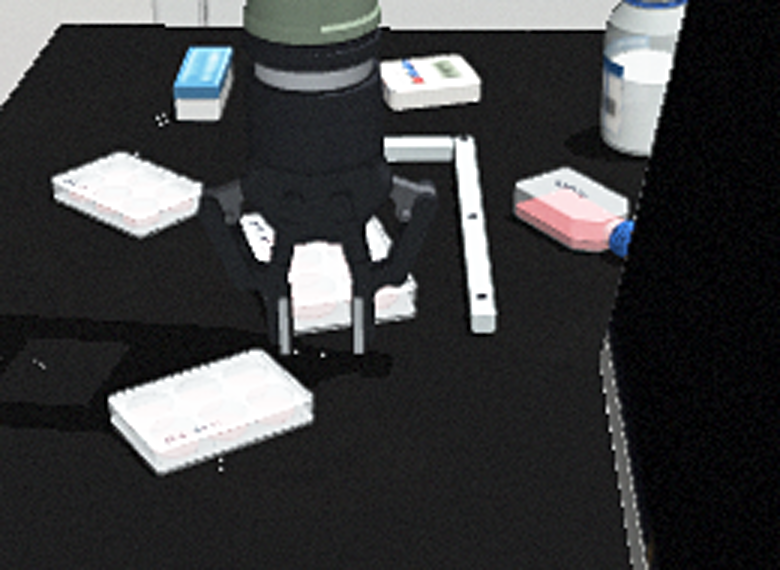

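The half-open fingers stand just behind the plate's near end, at crop (285,345) and (360,345), clear of the decoy plate at (210,410). Now I push +Y slowly.

```bash
python3 -m handwheel '[[[0.25,0,0,0],[0.25,0,0,0],[0.25,0,0,0],[0.2,0,0,0],[0.2,0,0,0],[0.2,0,0,0],[0.2,0,0,0],[0.2,0,0,0],[0.2,0,0,0],[0.2,0,0,0],[0.2,0,0,0],[0.2,0,0,0]]]'
python3 -m handwheel '[[[0.2,0,0,0],[0.2,0,0,0],[0.2,0,0,0],[0.2,0,0,0],[0.2,0,0,0],[0.2,0,0,0],[0.2,0,0,0],[0,0,0,0]]]'
python3 w.py -88 -152 7 90
python3 - <<'E'
from h import *
s=env.snapshot("scene")
for r in env.silhouettes("scene","well_plate"):
    p=world(s,r["pixels"]);p=p[p[:,2]>.0165]
    if len(p)>100: print(r["xy"],rect(p),len(p))
cv2.imwrite("pics/a3.png",cv2.resize(s["frame"][150:370,200:500,::-1],None,fx=2.6,fy=2.6,interpolation=2))
E
```

```text
clock: 7.4
ee_pos: [0.5826, -0.0364, 0.0073]
eef_rot: [0.0, 0.678, 0.735, -0.0]
ft_force: [-1.0, -0.8, 0.9]
opening: 0.0339
grasp_force: 0.4
clock: 8.07
ee_pos: [0.5803, -0.008, 0.0073]
eef_rot: [-0.0, 0.678, 0.735, 0.0]
ft_force: [0.7, -0.4, -0.9]
opening: 0.0338
grasp_force: 0.0
t 8.07 guideXY [ -87.8 -197.6] z 7.3 yaw_g 90.0 F_g [ 0.7 -0.5] -0.9 q [-0.03  0.55  1.83  0.    0.76 -0.11]
units xyz [ 2.28 -0.01  0.01] roll 0.0
[388.0, 299.7] [428.5 116.9  63.5  93.6  51.2] 220
[352.4, 239.5] [590.1  68.3  89.8 132.4   4.8] 1694
[296.0, 331.2] [449.9 304.2  38.4  86.4   2.7] 945
[451.2, 217.3] [ 530.6 -151.9   66.5   92.9  -53.3] 156
```

View pics/a3.png

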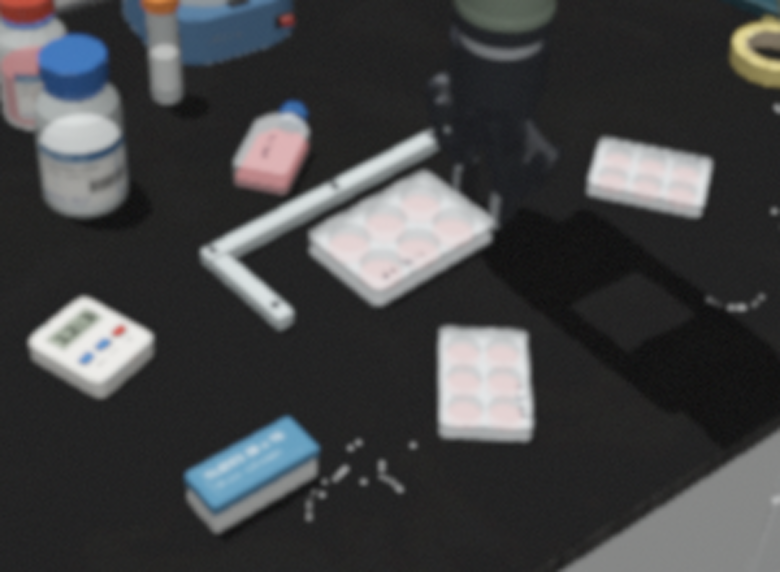

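The plate is now square to the guide (4.8° against 4.6°), 29 mm off the fence. I continue +Y to about 13 mm short of the stop, then back off and lift.

```bash
python3 -m handwheel '[[[0.2,0,0,0],[0.2,0,0,0],[0.2,0,0,0],[0.2,0,0,0],[0.2,0,0,0],[0.2,0,0,0],[0.2,0,0,0],[0.2,0,0,0],[0.2,0,0,0],[0.2,0,0,0],[0.2,0,0,0],[0,0,0,0]]]'
python3 -m handwheel '[[[-0.5,0,0,0],[-0.5,0,0,0],[-0.5,0,-1,0],[0,0,-1,0],[0,0,-1,0],[0,0,-1,0],[0,0,0,0]]]'
python3 w.py -150 -80 80 0
python3 - <<'E'
from h import *
for i in range(2):
  s=env.snapshot("scene")
  for r in env.silhouettes("scene","well_plate"):
    p=world(s,r["pixels"]);p=p[p[:,2]>.0165]
    if len(p)>900: print(r["xy"],rect(p),len(p))
E
```

```text
clock: 9.17
ee_pos: [0.5768, 0.0358, 0.0073]
eef_rot: [-0.0, 0.678, 0.735, 0.0]
ft_force: [-0.8, -0.1, -0.3]
opening: 0.0344
grasp_force: 0.0
clock: 9.75
ee_pos: [0.582, 0.0037, 0.0913]
eef_rot: [0.003, 0.679, 0.734, 0.003]
ft_force: [0.6, -1.4, -0.1]
opening: 0.034
grasp_force: 0.0
t 9.75 guideXY [ -85.2 -186.1] z 91.3 yaw_g 89.9 F_g [ 0.4 -1.5] -0.1 q [-0.01  0.45  1.75 -0.    0.94 -0.09]
units xyz [ 5.3  -3.25  0.54] roll 15.69
[337.0, 247.6] [586.2 112.3  90.4 131.2   4.4] 1815
```

```bash
python3 -m handwheel '[[[0.9,-0.46,0,0],[0.9,-0.46,0,0],[0.9,-0.46,0,0],[0.9,-0.46,0,0],[0.9,-0.46,0,0],[0.9,-0.45,0,0],[0,0,0,1],[0,0,0,1],[0,0,0,1],[0,0,0,1],[0,0,0,1],[0,0,0,1]]]'
python3 -m handwheel '[[[0,0,0,1],[0,0,0,1],[0,0,0,1],[0,0,0,1],[0,0,0,1],[0,0,0,1],[0,0,0,1],[0,0,0,1],[0,0,0,1],[0,0,0,0.7],[0,0,0,0],[0,0,0,0]]]'
python3 w.py -140 -78.5 7 0
```

```text
clock: 10.95
ee_pos: [0.5149, 0.1081, 0.0858]
eef_rot: [-0.0, 0.866, 0.499, -0.001]
ft_force: [0.2, -0.5, 0.2]
opening: 0.034
grasp_force: 0.0
clock: 11.95
ee_pos: [0.5151, 0.1082, 0.0862]
eef_rot: [0.0, 0.999, 0.041, -0.001]
ft_force: [-0.5, -0.6, -0.2]
opening: 0.0343
grasp_force: 0.0
t 11.95 guideXY [-143.5  -76.6] z 86.2 yaw_g 0.1 F_g [-0.6 -0.5] -0.2 q [ 0.19  0.38  1.88 -0.    0.88  1.67]
units xyz [0.18 0.1  3.96] roll 0.02
```

```bash
python3 -m handwheel '[[[0,0.1,1,0],[0,0,1,0],[0,0,1,0],[0,0,0.6,0],[0,0,0.35,0],[0,0,0,0],[0.2,0,0,0],[0.2,0,0,0],[0.2,0,0,0],[0.2,0,0,0],[0.2,0,0,0],[0.2,0,0,0]]]'
python3 -m handwheel '[[[0.2,0,0,0],[0.2,0,0,0],[0.2,0,0,0],[0.1,0,0,0],[0,0,0,0]]]'
python3 w.py -97 -78.5 7 0
python3 -m handwheel '[[[0.05,0,0,0],[0.05,0,0,0],[0,0,0,0]]]'
python3 -m handwheel '[[[0.05,0,0,0],[0.05,0,0,0],[0,0,0,0]]]'
python3 w.py -97 -78.5 7 0
```

```text
clock: 12.95
ee_pos: [0.5402, 0.1084, 0.0087]
eef_rot: [0.0, 0.999, 0.04, 0.0]
ft_force: [-1.9, 0.3, 0.6]
opening: 0.0343
grasp_force: 0.5
clock: 13.37
ee_pos: [0.5547, 0.1095, 0.0083]
eef_rot: [-0.0, 0.999, 0.04, 0.001]
ft_force: [-0.7, 0.1, -0.0]
opening: 0.034
grasp_force: 0.0
t 13.37 guideXY [-103.9  -78.4] z 8.3 yaw_g 0.0 F_g [-0.7  0.1] -0.0 q [ 0.17  0.53  1.86 -0.    0.74  1.66]
units xyz [0.35 0.01 0.06] roll 0.0
clock: 13.62
ee_pos: [0.5559, 0.1096, 0.0083]
eef_rot: [0.0, 0.999, 0.04, 0.0]
ft_force: [-0.1, -0.0, 0.1]
opening: 0.0341
grasp_force: 0.1
clock: 13.87
ee_pos: [0.5581, 0.1098, 0.0083]
eef_rot: [0.0, 0.999, 0.04, 0.0]
ft_force: [-0.4, 0.2, 0.3]
opening: 0.0344
grasp_force: 0.0
t 13.87 guideXY [-100.5  -78.4] z 8.3 yaw_g 0.0 F_g [-0.3  0.2] 0.3 q [ 0.17  0.54  1.85 -0.    0.75  1.66]
units xyz [0.18 0.01 0.06] roll 0.01
```

```bash
python3 -m handwheel '[[[0.05,0,0,0],[0.05,0,0,0],[0,0,0,0]]]' | grep -E 'ee_pos|ft_f|grasp'
python3 -m handwheel '[[[0.05,0,0,0],[0,0,0,0]]]' | grep -E 'ee_pos|ft_f|grasp'
python3 -m handwheel '[[[0.05,0,0,0],[0,0,0,0]]]'| grep -E 'ee_pos|ft_f|grasp'
python3 w.py -97 -78.5 7 0
```

```text
ee_pos: [0.5601, 0.11, 0.0083]
ft_force: [-0.6, -0.2, 1.0]
grasp_force: 0.1
ee_pos: [0.561, 0.1101, 0.0083]
ft_force: [0.2, -0.6, 1.0]
grasp_force: 0.2
ee_pos: [0.562, 0.1101, 0.0083]
ft_force: [0.3, 0.5, 0.1]
grasp_force: 0.2
t 14.45 guideXY [-96.6 -78.4] z 8.3 yaw_g 0.0 F_g [0.3 0.5] 0.1 q [ 0.17  0.54  1.84 -0.    0.76  1.66]
units xyz [-0.02  0.01  0.07] roll 0.01
```

```bash
for i in 1; do :; done
python3 -m handwheel '[[[0.05,0,0,0],[0,0,0,0]]]' | grep -E 'ee_pos|ft_f|grasp'
python3 -m handwheel '[[[0.05,0,0,0],[0,0,0,0]]]' | grep -E 'ee_pos|ft_f|grasp'
python3 -m handwheel '[[[0.04,0,0,0],[0,0,0,0]]]'| grep -E 'ee_pos|ft_f|grasp'
python3 w.py
python3 - <<'E'
from h import *
s=env.snapshot("scene")
for r in env.silhouettes("scene","well_plate"):
    p=world(s,r["pixels"]);p=p[p[:,2]>.0165]
    if len(p)>900: print(r["xy"],rect(p),len(p))
cv2.imwrite("pics/a4.png",cv2.resize(s["frame"][190:310,250:410,::-1],None,fx=4.5,fy=4.5,interpolation=2))
E
```

```text
ee_pos: [0.5626, 0.1102, 0.0083]
ft_force: [-1.7, 0.1, 0.7]
grasp_force: 0.6
ee_pos: [0.5626, 0.1102, 0.0082]
ft_force: [-3.7, 0.4, 4.1]
grasp_force: 2.2
ee_pos: [0.5626, 0.1102, 0.0082]
ft_force: [-7.0, 0.4, 4.3]
grasp_force: 3.2
t 14.95 guideXY [-95.9 -78.4] z 8.2 yaw_g 0.0 F_g [-6.9  0.9] 4.3 q [0.17 0.54 1.84 0.   0.76 1.66]
```

View pics/a4.png

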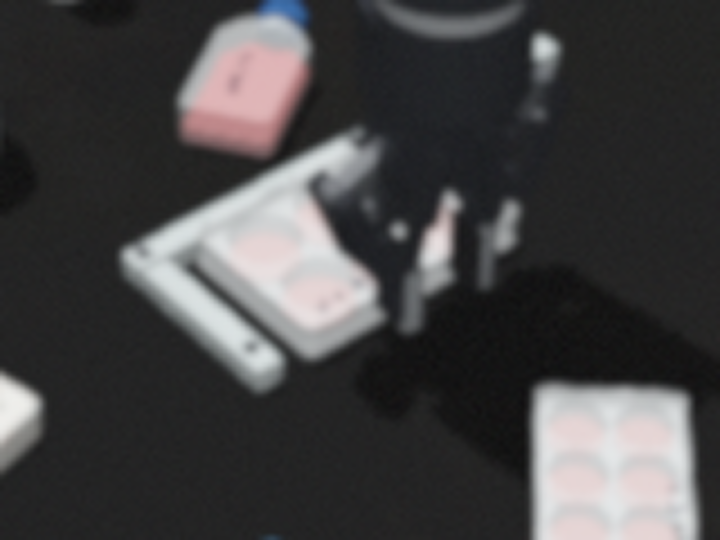

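Firm contact at X=−96 (7 N): the long side lies on the fence, and about 14 mm remains to the stop. Now the hand backs off and goes round to the −y end.

```bash
python3 -m handwheel '[[[-0.3,0,0,0],[-0.5,0,0,0],[-0.3,0,-0.5,0],[0,0,-1,0],[0,0,-1,0],[0,0,-1,0],[0,0,0,-1],[0,0,0,-1],[0,0,0,-1],[0,0,0,-1],[0,0,0,-1],[0,0,0,-1]]]'
python3 -m handwheel '[[[0,0,0,-1],[0,0,0,-1],[0,0,0,-1],[0,0,0,-1],[0,0,0,-1],[0,0,0,-1],[0,0,0,-1],[0,0,0,-1],[0,0,0,-1],[0,0,0,-0.7],[0,0,0,0],[0,0,0,0]]]' >/dev/null
python3 w.py -45 -172 7 90
python3 - <<'E'
from h import *
for i in range(2):
  s=env.snapshot("scene")
  for r in env.silhouettes("scene","well_plate"):
    p=world(s,r["pixels"]);p=p[p[:,2]>.0165]
    if len(p)>900: print(r["xy"],rect(p),len(p))
E
```

```text
clock: 16.05
ee_pos: [0.5427, 0.1085, 0.0792]
eef_rot: [0.0, 0.942, 0.336, 0.001]
ft_force: [-0.2, -0.4, -0.1]
opening: 0.0343
grasp_force: 0.0
t 17.05 guideXY [-116.   -78.4] z 78.9 yaw_g 89.9 F_g [ 0.  -0.6] -0.5 q [ 0.18  0.43  1.83 -0.    0.89  0.1 ]
units xyz [-4.67  3.55  3.6 ] roll -0.02
[327.6, 242.4] [592.2 114.8 128.5 144.  -86.8] 1600
```

```bash
python3 -m handwheel '[[[-0.8,0.6,0,0],[-0.8,0.6,0,0],[-0.8,0.6,0,0],[-0.8,0.6,0,0],[-0.8,0.6,0,0],[-0.7,0.5,0,0],[0,0,0,0],[0,0,1,0],[0,0,1,0],[0,0,0.9,0],[0,0,0.4,0],[0,0,0.2,0]]]'
python3 w.py -45 -140 7 90
```

```text
clock: 18.25
ee_pos: [0.6186, 0.0209, 0.0069]
eef_rot: [-0.001, 0.678, 0.735, -0.001]
ft_force: [-0.4, 1.0, -0.4]
opening: 0.0341
grasp_force: 0.0
t 18.25 guideXY [ -47.4 -171.8] z 6.9 yaw_g 90.0 F_g [-0.3  1. ] -0.4 q [ 0.02  0.6   1.73  0.    0.82 -0.06]
units xyz [ 1.59  0.12 -0.01] roll -0.0
```

```bash
python3 -m handwheel '[[[0.2,0,0,0],[0.2,0,0,0],[0.2,0,0,0],[0.15,0,0,0],[0.15,0,0,0],[0.15,0,0,0],[0.1,0,0,0],[0.1,0,0,0],[0,0,0,0]]]'| grep -E 'ee_pos|ft_f|grasp'
python3 w.py -45 -140 7 90
```

```text
ee_pos: [0.618, 0.0457, 0.0084]
ft_force: [0.9, -0.7, -0.6]
grasp_force: 0.0
t 19.00 guideXY [ -45.9 -147. ] z 8.4 yaw_g 90.0 F_g [ 0.8 -0.7] -0.6 q [ 0.06  0.6   1.73  0.    0.82 -0.02]
units xyz [0.35 0.05 0.07] roll -0.0
```

```bash
python3 -m handwheel '[[[0.05,0,0,0],[0.05,0,0,0],[0.05,0,0,0],[0.05,0,0,0],[0,0,0,0]]]'| grep -E 'ee_pos|ft_f|grasp'
python3 -m handwheel '[[[0.05,0,0,0],[0,0,0,0]]]'| grep -E 'ee_pos|ft_f|grasp'
python3 -m handwheel '[[[0.05,0,0,0],[0,0,0,0]]]'| grep -E 'ee_pos|ft_f|grasp'
python3 -m handwheel '[[[0.05,0,0,0],[0,0,0,0]]]'| grep -E 'ee_pos|ft_f|grasp'
python3 w.py -45 -140 7 90
```

```text
ee_pos: [0.6176, 0.0495, 0.0083]
ft_force: [-0.8, -0.4, 0.3]
grasp_force: 0.3
ee_pos: [0.6175, 0.0505, 0.0083]
ft_force: [0.4, -1.2, 0.3]
grasp_force: 0.3
ee_pos: [0.6174, 0.0515, 0.0083]
ft_force: [-0.4, -0.9, 0.4]
grasp_force: 0.2
ee_pos: [0.6173, 0.0526, 0.0082]
ft_force: [-0.0, -0.3, 0.6]
grasp_force: 0.1
t 19.92 guideXY [ -46.1 -140.2] z 8.2 yaw_g 90.0 F_g [-0.  -0.3] 0.6 q [ 0.07  0.6   1.73  0.    0.82 -0.01]
units xyz [0.01 0.05 0.06] roll -0.0
```

```bash
python3 -m handwheel '[[[0.05,0,0,0],[0,0,0,0]]]'| grep -E 'ee_pos|ft_f|grasp'
python3 -m handwheel '[[[0.05,0,0,0],[0,0,0,0]]]'| grep -E 'ee_pos|ft_f|grasp'
python3 -m handwheel '[[[0.05,0,0,0],[0,0,0,0]]]'| grep -E 'ee_pos|ft_f|grasp'
python3 w.py -45 -140 7 90
```

```text
ee_pos: [0.6172, 0.0535, 0.0082]
ft_force: [1.3, -0.6, 0.6]
grasp_force: 0.1
ee_pos: [0.6172, 0.0546, 0.0082]
ft_force: [-0.3, 0.2, 1.0]
grasp_force: 0.0
ee_pos: [0.6171, 0.0552, 0.0083]
ft_force: [-0.7, -2.2, -0.1]
grasp_force: 0.8
t 20.42 guideXY [ -46.  -137.5] z 8.3 yaw_g 90.0 F_g [-0.8 -2.1] -0.1 q [ 0.07  0.6   1.73 -0.    0.82 -0.01]
units xyz [-0.12  0.05  0.06] roll -0.0
```

Contact with the stop is starting. I press a touch more, then clear the hand and look.

```bash
python3 -m handwheel '[[[0.05,0,0,0],[0,0,0,0]]]'| grep -E 'ee_pos|ft_f|grasp'
python3 -m handwheel '[[[0.05,0,0,0],[0,0,0,0]]]'| grep -E 'ee_pos|ft_f|grasp'
python3 -m handwheel '[[[-0.3,0,0,0],[-0.5,0,0,0],[-0.5,0,0,0],[0,0,-1,0],[0,0,-1,0],[0,0,-1,0],[0,0,-1,0],[-1,0,-1,0],[-1,0,0,0],[-1,0,0,0],[-1,0,0,0],[0,0,0,0]]]'
python3 w.py -140 -64 80 0
python3 - <<'E'
from h import *
for c,x,g in(("scene",(322,247),(308,232)),("side",(330,250),(354,238))):
    s=env.snapshot(c); P=[]
    for r in env.silhouettes(c,"well_plate"):
        p=world(s,r["pixels"]);p=p[p[:,2]>.0175]
        if len(p)>600: print(c,r["xy"],rect(p),len(p))
    for r in env.silhouettes(c,"corner_guide")[:1]: print(guide(world(s,r["pixels"])))
    b=s["frame"][180:340,240:420,::-1]
    cv2.imwrite("pics/end_%s.png"%c,cv2.resize(b,None,fx=3.6,fy=3.6,interpolation=2))
E
```

```text
ee_pos: [0.6171, 0.0553, 0.0083]
ft_force: [0.6, -4.7, 0.2]
grasp_force: 2.7
ee_pos: [0.6171, 0.0553, 0.0083]
ft_force: [0.1, -8.2, 0.2]
grasp_force: 4.3
clock: 21.75
ee_pos: [0.6257, -0.052, 0.1085]
eef_rot: [0.001, 0.679, 0.734, -0.0]
ft_force: [0.2, 0.8, -0.2]
opening: 0.0342
grasp_force: 0.0
t 21.75 guideXY [ -46.1 -245.1] z 108.5 yaw_g 89.8 F_g [0.2 0.8] -0.2 q [-0.1   0.5   1.61 -0.    1.04 -0.18]
units xyz [ 9.04 -4.73  1.41] roll 15.67
scene [324.7, 241.7] [613.6 130.5  89.4 131.3   4.4] 1686
(array([6.52367354e+02, 1.97918361e+02, 7.52301417e-02]), np.float64(0.20934540387708714))
side [331.5, 243.1] [620.7  64.5  85.9 257.1   4.5] 1022
(array([6.52870401e+02, 1.92874142e+02, 8.21631265e-02]), np.float64(0.16174141753626686))
```

View pics/end_scene.png

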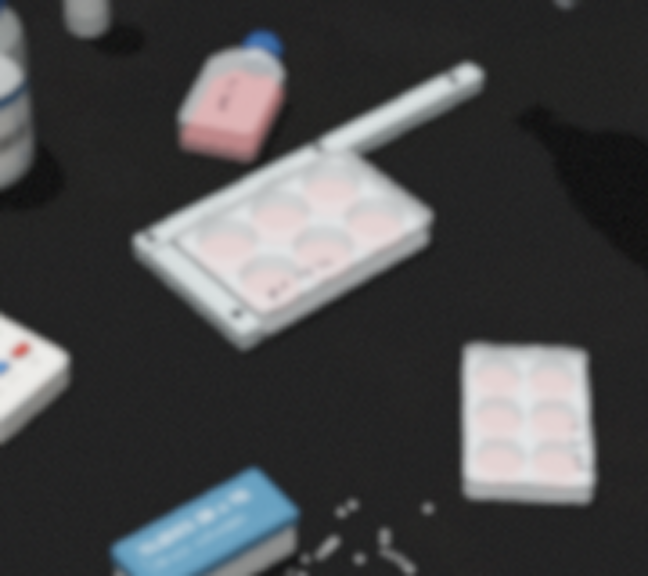

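View pics/end_side.png

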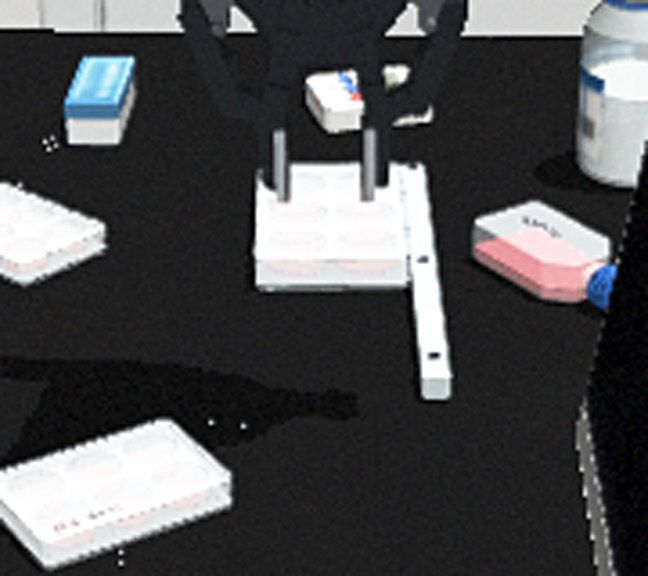

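The plate sits in the corner on both bars (end_scene crop: corner at (150,240), fence side flush, stop side flush). Time allows one gentle nudge to the fence to make sure that side is seated.

```bash
python3 -m handwheel '[[[1,-0.5,0,0],[1,-0.5,0,0],[1,-0.5,0,0],[1,-0.5,0,0],[1,-0.5,0,0],[1,-0.5,0,0],[1,-0.5,0,0],[1,-0.5,0,0],[1,-0.3,0,0],[0,0,0,1],[0,0,0,1],[0,0,0,1]]]'>/dev/null
python3 -m handwheel '[[[0,0,0,1],[0,0,0,1],[0,0,0,1],[0,0,0,1],[0,0,0,1],[0,0,0,1],[0,0,0,1],[0,0,0,1],[0,0,0,1],[0,0,0,1],[0,0,0,1],[0,0,0,1]]]'>/dev/null
python3 -m handwheel '[[[0,0,0,0.7],[0,0,0,0],[0,0,0,0]]]'
python3 w.py -115 -64 8 0
```

```text
clock: 24.3
ee_pos: [0.5251, 0.1248, 0.1083]
eef_rot: [-0.0, 0.999, 0.042, -0.0]
ft_force: [0.2, 0.3, -0.9]
opening: 0.0339
grasp_force: 0.0
t 24.30 guideXY [-132.2  -60.8] z 108.3 yaw_g 0.2 F_g [0.3 0.2] -0.9 q [0.21 0.37 1.82 0.   0.95 1.7 ]
units xyz [0.86 0.17 5.02] roll 0.03
```

```bash
python3 -m handwheel '[[[0,0.17,1,0],[0,0,1,0],[0,0,1,0],[0,0,1,0],[0,0,0.6,0],[0,0,0.4,0],[0,0,0,0],[0.3,0,0,0],[0.3,0,0,0],[0.3,0,0,0.03],[0.3,0,0,0],[0,0,0,0]]]'| grep -E 'ee_pos|ft_f|grasp'
python3 w.py -97 -64 8 0
```

```text
ee_pos: [0.552, 0.1231, 0.0091]
ft_force: [0.2, -0.1, 0.4]
grasp_force: 0.0
t 25.30 guideXY [-105.5  -64.7] z 9.1 yaw_g -0.1 F_g [ 0.2 -0.1] 0.4 q [ 0.2   0.53  1.86 -0.    0.74  1.69]
units xyz [ 0.43 -0.03  0.06] roll -0.03
```

```bash
python3 -m handwheel '[[[0.2,0,0,0],[0.1,0,0,0],[0.1,0,0,0],[0,0,0,0]]]'| grep -E 'ee_pos|ft_f|grasp'
python3 w.py -97 -64 8 0
```

```text
ee_pos: [0.5579, 0.1234, 0.0083]
ft_force: [-0.3, -0.5, -0.6]
grasp_force: 0.0
t 25.63 guideXY [-99.6 -64.8] z 8.3 yaw_g -0.1 F_g [-0.4 -0.4] -0.6 q [ 0.2   0.54  1.85 -0.    0.75  1.69]
units xyz [ 0.13 -0.04  0.02] roll -0.03
```

```bash
python3 -m handwheel '[[[0.05,0,0,0],[0.05,0,0,0],[0.05,0,0,0],[0,0,0,0]]]'| grep -E 'ee_pos|ft_f|grasp'
python3 w.py
python3 -m handwheel '[[[0.04,0,0,0],[0,0,0,0]]]'| grep -E 'ee_pos|ft_f|grasp'
python3 -m handwheel '[[[0.04,0,0,0],[0,0,0,0]]]'| grep -E 'ee_pos|ft_f|grasp'
python3 w.py
```

```text
ee_pos: [0.5607, 0.1237, 0.0083]
ft_force: [-0.1, -0.6, -0.8]
grasp_force: 0.0
t 25.97 guideXY [-96.8 -64.8] z 8.3 yaw_g -0.1 F_g [-0.2 -0.6] -0.8 q [ 0.2   0.54  1.84 -0.    0.76  1.69]
ee_pos: [0.5613, 0.1237, 0.0082]
ft_force: [-0.7, 0.8, -0.2]
grasp_force: 0.0
ee_pos: [0.5615, 0.1237, 0.0082]
ft_force: [-1.6, -0.1, 1.8]
grasp_force: 0.9
t 26.30 guideXY [-96.  -64.8] z 8.2 yaw_g -0.1 F_g [-1.6 -0. ] 1.8 q [ 0.2   0.54  1.84 -0.    0.76  1.69]
```

The fingers meet the plate at the same place as before (X=−96.0), so it was already seated on the fence. I clear the hand and hand in.

```bash
python3 -m handwheel '[[[-0.3,0,0,0],[-0.5,0,0,0],[-0.5,0,0,0],[0,0,-1,0],[0,0,-1,0],[0,0,-1,0],[0,0,-1,0],[0,0,-1,0],[-0.5,0,-1,0],[-0.5,0,0,0],[0,0,0,0],[0,0,0,0]]]'
python3 - <<'E'
from h import *
s=env.snapshot("scene")
for r in env.silhouettes("scene","well_plate"):
    p=world(s,r["pixels"]);p=p[p[:,2]>.0175]
    if len(p)>600: print(r["xy"],rect(p),len(p))
print(env.job_done())
E
```

```text
clock: 27.3
ee_pos: [0.5147, 0.12, 0.1276]
eef_rot: [0.0, 0.999, 0.039, -0.001]
ft_force: [-0.2, 0.5, -0.1]
opening: 0.0343
grasp_force: 0.0
[322.3, 244.0] [613.8 131.5  92.2 129.2   4.3] 1700
the job is handed in; nothing more can be done
None
```

The plate is home in the corner guide, against both the long fence and the end stop (about 8 N at most while pushing). The hand is clear, I never touched the flask, slide box or timer, and the job was handed in at about 27 s; no verdict came back.

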